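# Release a push-fit tube with the toggle clamp and draw it out

### The arm

A 6-joint arm with a two-finger parallel gripper is mounted at the origin on a cart in front of the work surface, level with it; the furniture and walls round the work are solid. World frame = base frame: x ahead of the robot, y to its left, z up, the work surface at z = 0. Lengths are in m, angles in rad, forces in N, time in s.
With the tool pointing down it reaches from about 0.275 to 0.75 m from the base axis. Payload 10.2 kg.
Tool frame: the origin (TCP) lies on the centre line of the jaws, within the pads' length; the fingertips stand 25 mm ahead of it and the grasp point (between the pads) lies 6 mm ahead of it; z points along the fingers, y is the line along which they close (so a half turn about z gives the same grasp; the last joint's range is limited). The gripper opens to 85 mm and grips with 20 to 120 N. Pads are 22 mm wide; open, the fingers measure 114 mm over their backs; the gripper's body (76 mm by 85 mm) begins 54 mm behind the grasp point. The pads swing forward as they close: fully open they stand 13 mm farther back than shut.
Start: joints at [0.954, 0.313, 1.498, -0, 1.331, -0.223], TCP at [0.201, 0.485, 0.256] pointing down, gripper open.
Joint ranges: [-2.94, 2.94], [-0.97, 2.17], [0.19, 2.56], [-1.23, 4.37], [0.02, 3.11], [-2.88, 2.88]. Speed limits (rad/s): [2.39, 2.39, 3.01, 3.14, 3.14, 3.14].

### API

Orientations are given as a 3x3 rotation matrix whose columns are the frame's x, y, z axes.
In Python, from rig import env gives the robot as it stands. The module is installed in compiled form; this text tells all that it offers.
- The arm moves only by the shell command python3 -m creep 'ROWS' [FORCE]. ROWS is JSON, a list of rows, each a list of 3 entries, a list of its own where there are three numbers: the shift along the world's x, y, z in cm, then the turn, a rotation vector about the world's x, y, z in degrees, then the opening in per cent of the stroke, from 0 (shut) to 100 (fully open). In form: [[[tx, ty, tz], [wx, wy, wz], gripper], ...]. A call has exactly 5 rows; each row shifts and turns the commanded pose from where the row before left it; what a row does not reach is not made up. A row lasts 1/8 s, in which the tool goes at most 62.5 mm and 10.7 degrees, less where a joint would pass 70% of its speed; a pose out of reach is approached as far as the arm can. A call is refused whole if a number of a shift passes 6.25 or a number of a turn 10.7, either way. A call with a gripper value outside its range is refused whole. The fingers move at their own pace and stop on an object; FORCE is the grip in N (left out, the last holds). Time passes only in rows, so rows that do not move let the fingers close, or fill a call up. It gives the time, the measured TCP pose, the force, the opening and the grip force at its end, in the units of the state.
- env.read_state(): the state, without advancing time (a new reading comes with each control period).
- env.camera(name): name is "scene" or "top"; returns the picture (480x640x3 uint8, red, green, blue); there is no depth.
- env.camera_params(name): a dict with "fx", "fy", "cx", "cy" (pixels), "eye" and "rotation" of the camera in the world. Camera axes: x right, y down, z forward; pixel columns grow to the right and rows downward; lengths in m; the calibration is good to about 2 mm. A picture is of the moment at which its call begins. camera_params takes no time and is no camera call.
- env.finish_job(): hands the job in; it is judged then, once.
Trained networks look in the newest picture that a camera, given by its name, has taken for a name from the list of things; names that differ only in an ending like _2 or _b are one class to them, and where a whole thing is asked for, a point or a joint stands for the part that bears it (a point fixed in the world has none). Each returns a list of dicts, best first, with "score" (0 to 1); they miss things now and then, are a little off and sometimes report something else, mostly with a low value. They report only what shows in the picture. A call takes as long as a camera call.
- env.boxes_of(camera, label): "at" ([x, y, z] in m, in the coordinates of the camera as it stood for that picture, good to about 4 mm: the middle of the surface that is visible of it).
The state is a dict: "time": time; "joint_pos": joint angles; "dq": joint speeds; "joint_efforts": joint torques, N m; "ee_pos": TCP position; "tcp_rot": TCP orientation; "force": force on the tool from outside, world axes, zero at the start; "moment": the same for the moment, N m; "opening": finger opening in m; "grip_force": force on a finger pad.
Only numpy, scipy, OpenCV 4.12 (cv2) and the standard library are available. Lean on these libraries where they do the work, as an engineer would, in place of code of your own. Each camera call takes 0.05 s, during which the arm holds its last target. There are 200 camera calls.

### The job

Free the steel tube from the push-fit fitting on the sloped console: push the toggle clamp's handle all the way down over centre, so that its fork stays locked holding the white release ring pressed in, then draw the tube straight out along its slope. Stand the tube in the steel beaker and let go, leaving the clamp locked and the beaker upright; do not knock the timer and the brass weight about.

Things in the scene. Friction and masses are not known exactly. Their poses are not given: they have to be found in the camera images.
- manifold: Fixed aluminium deck sloping 35 degrees toward the robot, 110 (x -50..60) x 150 (y -50..100) x 45 mm. Origin: on the fitting's bore axis at the deck's surface, 80 mm above the worktop. z: deck normal = bore axis, leaning 35 degrees from vertical toward the robot's side; y: level, from fitting to clamp; x: up the slope. Fitting: steel body 48 mm across (foot 60), 18.5 mm high.
- shelf_edge (a point): Middle of the lower front edge of a fixed level shelf (meter on top) over the fitting: 290 mm above the worktop, 65 mm nearer the front than the manifold's origin; 116 mm wide, 165 mm deep, carried by a back wall. A gripper straight down over the tube would hit it; one leaning with the tube, 25 to 45 degrees from vertical, passes in front of it.
- release_ring (a joint): White plastic release ring on the fitting round the tube, flange 46 mm across, 6 mm thick; slides along the bore axis. Metres: 0 up (jaws lock the tube by its bead), grows as pressed in, stop at 0.0055. Spring 6 N at 0, 15 N at the stop. From 0.0028 the tube is free; it locks again if the ring rises. The closed clamp holds it at about 0.004.
- ring_top (a point): Centre of the release ring's upper face, on the bore axis; 30.5 mm over the deck when up.
- clamp_handle (a joint): Hinge of the toggle clamp's handle, rad: 0 open (handle 60 degrees over the deck's plane), 1.07 closed (parallel to the deck, at a stop). Starts at 0 to 0.3. Turns about the line through handle_pivot along the manifold's x; the grip swings toward +y and the deck. The fork meets the ring at about 0.6; dead centre 0.95, beyond it snaps shut and stays. 1 to 4 N at the grip moves it.
- handle_pivot (a point): A point on the clamp handle's hinge axis: in the manifold's frame x 0, y 50, z 65 mm.
- handle_grip (a point): On the centre line of the handle's black rubber grip, 85 mm from the hinge axis. The grip is round, 20 mm across, and reaches from 40 to 114 mm from the hinge axis, straight out.
- tube_center (a point): Centre (half-way along) of the loose straight steel tube: 18 mm across, 170 mm long, 80 g; z along it to its upper end. Bead 24 mm across, 36 to 42 mm from its foot. Seated, this point is 49 mm over the deck, the upper end 134 mm. Clamp closed, fork and ring reach 41 mm over the deck, the handle beside 76 mm: pinch the tube above 85 mm. The foot is clear when drawn 85 mm. Bore 20 mm.
- beaker: Loose steel beaker, open on top, standing on the worktop: 92 mm across (96 mm at the rim), 86 mm inside, 85 mm high, floor 4 mm thick, 0.5 kg. Origin: centre of its underside.
- timer: Loose white bench timer, 69 x 69 x 17 mm, a bystander. Origin: centre of its underside.
- weight_0: Loose brass-coloured test weight with a knob, 38 mm across, 48 mm high, a bystander. Origin: centre of its underside.

How it is judged:
By the outcome, as a careful person would: the job done as asked, in the order asked, and still so for the second after the job is handed in, with the robot touching nothing.
It also fails if it takes over 61 s, if anything falls off the work surface, if the arm or the gripper's body presses on something with over 40 N, if the wrist force passes 120 N, or if a joint passes its speed limit or range.

## Working session

There is one attempt and no reset: what is moved stays moved. The work goes in short steps, Python scripts to look and compute and a shell command to move; the robot and the scene stay as the last step left them, time stands still between calls to the robot, and variables do not carry over. Pictures are saved under pics/ and viewed, at most 10 in all, crops included, and the job is handed in when it is done.

```bash
mkdir -p pics; cat > h.py <<'E'
import numpy as np, cv2
from rig import env
def snap(c,f):
    im=env.camera(c); cv2.imwrite(f'pics/{f}.png',im[:,:,::-1]); return im
def world(c,p):
    k=env.camera_params(c); return np.array(k['eye'])+np.array(k['rotation'])@np.array(p)
def pix(c,P):
    k=env.camera_params(c); q=np.array(k['rotation']).T@(np.array(P)-np.array(k['eye'])); return [round(k['fx']*q[0]/q[2]+k['cx']),round(k['fy']*q[1]/q[2]+k['cy'])]
E
python3 - <<'E'
from h import *
np.set_printoptions(precision=4,suppress=True)
for c in ['scene','top']:
    snap(c,c+'0'); print(c,env.camera_params(c))
    for l in ['manifold','release_ring','ring_top','clamp_handle','handle_grip','tube_center','beaker','timer','weight_0']:
        for d in env.boxes_of(c,l)[:2]:
            w=world(c,d['at']); print(l,round(d['score'],2),w,pix(c,w))
print(env.read_state())
E
```

```text
scene {'fx': 591.4342417353005, 'fy': 591.4342417353005, 'cx': 324.28541594704126, 'cy': 239.6849874942474, 'eye': array([-0.4028, -0.6228,  0.7681]), 'rotation': array([[ 0.5367, -0.4068,  0.7392],
       [-0.8437, -0.2708,  0.4635],
       [ 0.0116, -0.8724, -0.4886]])}
manifold 0.8 [ 0.4988 -0.3451  0.0918] [451, 317]
manifold 0.48 [ 0.3835 -0.0459  0.0165] [289, 327]
release_ring 0.73 [ 0.4905 -0.3531  0.1014] [454, 317]
ring_top 0.49 [ 0.4889 -0.3523  0.106 ] [454, 315]
clamp_handle 0.82 [ 0.4778 -0.2501  0.1788] [405, 269]
handle_grip 0.68 [ 0.4763 -0.2491  0.1824] [404, 267]
tube_center 0.6 [ 0.4543 -0.3373  0.1536] [442, 301]
beaker 0.62 [0.4813 0.1987 0.0535] [227, 257]
timer 0.89 [ 0.3819 -0.0468  0.0137] [288, 329]
weight_0 0.64 [ 0.5839 -0.0151  0.0287] [328, 274]
top {'fx': 522.9275301686473, 'fy': 522.9275301686473, 'cx': 319.3800288481899, 'cy': 241.44985412854658, 'eye': array([ 0.2802, -0.0821,  1.2273]), 'rotation': array([[ 0.0178, -0.9836,  0.1793],
       [-0.9996, -0.0137,  0.0242],
       [-0.0214, -0.1796, -0.9835]])}
manifold 0.96 [ 0.5216 -0.2961  0.1034] [4
[... 216 characters left out ...]
, 249]
beaker 0.7 [0.4973 0.2269 0.0236] [201, 241]
timer 0.8 [ 0.3898 -0.0407  0.0168] [314, 289]
weight_0 0.62 [ 0.5966 -0.0051  0.0356] [300, 200]
{'time': 1.0, 'joint_pos': array([ 0.9536,  0.3129,  1.4977, -0.    ,  1.3309, -0.2234]), 'dq': array([-0.    , -0.0002,  0.0006, -0.0021,  0.0009, -0.0005]), 'joint_efforts': array([  0.0015, -41.2174, -25.9899,  -0.0002,   0.0006,   0.    ]), 'ee_pos': array([0.2015, 0.4848, 0.2563]), 'tcp_rot': array([[-0.9235,  0.3837,  0.    ],
       [ 0.3837,  0.9235,  0.    ],
       [-0.    ,  0.    , -1.    ]]), 'force': array([ 0.1852, -0.1672, -0.5529]), 'moment': array([ 0.0273,  0.0086, -0.0279]), 'grip_force': 0.0, 'opening': 0.08500361967361081}
```

View pictures.

View pics/scene0.png

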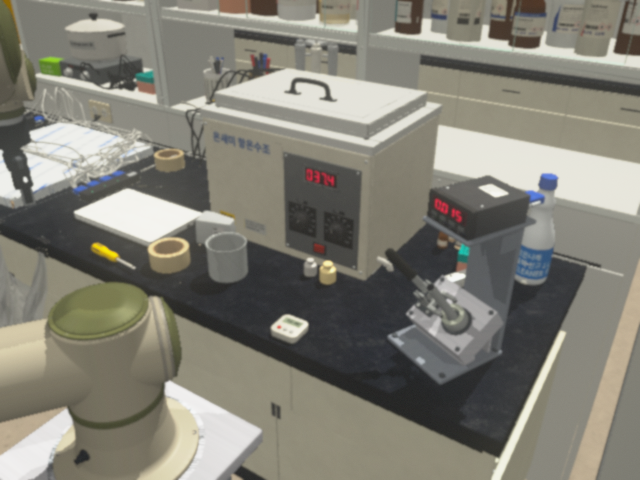

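View pics/top0.png

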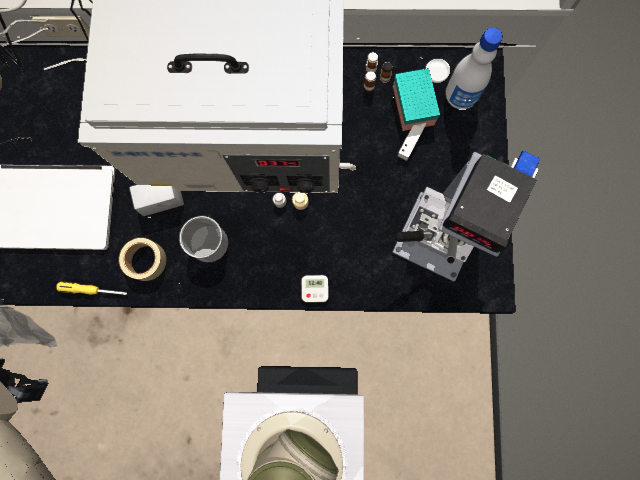

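```bash
python3 - <<'E'
import cv2
a=cv2.imread('pics/top0.png')[150:290,380:550]; b=cv2.imread('pics/scene0.png')[170:390,370:540]
cv2.imwrite('pics/ta.png',cv2.resize(a,None,fx=4.2,fy=4.2,interpolation=2)); cv2.imwrite('pics/sb.png',cv2.resize(b,None,fx=2.7,fy=2.7,interpolation=2))
E
```

```text
(no output)
```

View pics/ta.png

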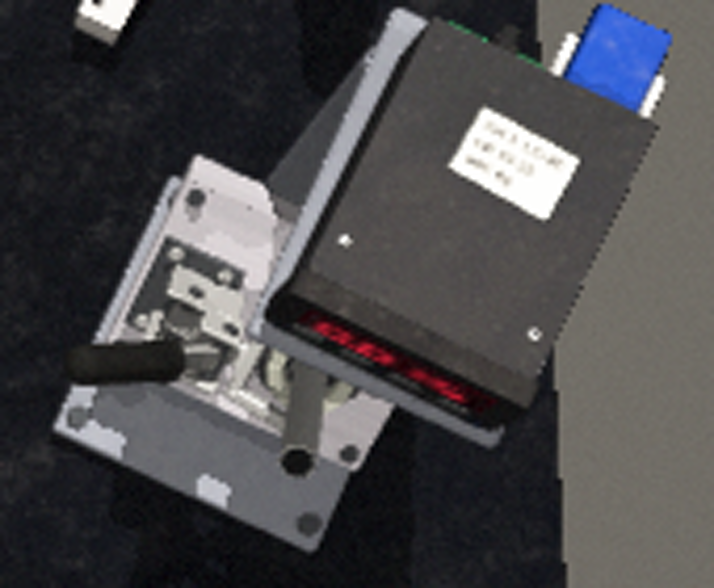

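View pics/sb.png

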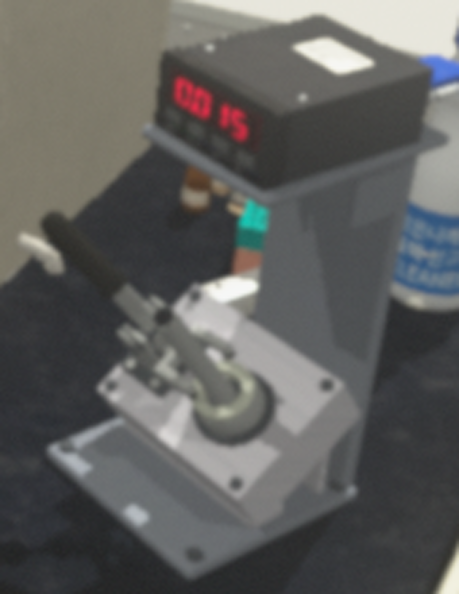

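```bash
cat >> h.py <<'E'
def frame(p):
    a=p[2]; d=np.array([np.cos(a),np.sin(a),0]); z=np.array([0,0,1.]); c,s=np.cos(np.radians(35)),np.sin(np.radians(35))
    X=c*d+s*z; Z=-s*d+c*z; return np.array([p[0],p[1],.08]), np.c_[X,np.cross(Z,X),Z]
def hp(th,r): e=np.radians(60)-th; return np.array([0,.05+r*np.cos(e),.065+r*np.sin(e)])
E
python3 - <<'E'
from h import *
from scipy.optimize import least_squares
K={c:env.camera_params(c) for c in['scene','top']}
def pr(c,P):
    k=K[c]; q=np.array(k['rotation']).T@(P-k['eye']); return np.array([k['fx']*q[0]/q[2]+k['cx'],k['fy']*q[1]/q[2]+k['cy']])
m=lambda *a: np.array(a)/1000
obs=[('top','tube',m(0,0,134),(450.7,259.8)),('scene','tube',m(0,0,134),(429.3,286.7)),
('top','c--',m(-50,-50,0),(465.2,261.9)),('top','c++',m(60,100,0),(426.4,186.9)),
('scene','c++',m(60,100,0),(442.2,275.6)),('scene','c-+',m(-50,100,0),(405.9,313.7)),('scene','c--',m(-50,-50,0),(464.4,357)),('scene','c+-',m(60,-50,0),(502.6,318.1)),
('top','tip','h',(398.6,236.2)),('scene','tip','h',(389.3,252.2))]
def shelf(p,s): 
    d=np.array([np.cos(p[2]),np.sin(p[2]),0]);l=np.array([-d[1],d[0],0]); return np.array([p[0],p[1],.29])-.065*d+s*.058*l
def res(p,full=False):
    o,R=frame(p); r=[pr(c,o+R@(hp(p[3],.112) if isinstance(q,str) else q))-u for c,n,q,u in obs]
    r+= [pr('top',shelf(p,1))-(439,228.6),pr('top',shelf(p,-1))-(497.9,256)]
    return np.array(r) if full else np.ravel(r)
s=least_squares(res,[.5,-.33,-.4,.1],loss='soft_l1',f_scale=2)
print(s.x,np.degrees(s.x[2])); print(res(s.x,True).round(1))
# beaker fit: circle rim centre top view
print(s.cost)
E
```

```text
[ 0.50946981 -0.35660487 -0.44376461  0.10130726] -25.425839098176805
[[ 2.2 -2.1]
 [ 4.4 -1.3]
 [ 0.5  0.5]
 [ 0.   4.9]
 [ 1.9 -0.4]
 [ 1.4  0. ]
 [-5.5 -1.8]
 [-3.8 -5.7]
 [ 0.1  0.2]
 [-0.6 -2. ]
 [-0.1  1.2]
 [ 0.2  1.6]]
45.10134693141061
```

```bash
cat > ov.py <<'E'
from h import *
def ov(p,out,ims=('scene0','top0')):
    o,R=frame(p); t=[]
    for c,f,(x0,y0,w,h) in (('scene',ims[0],(370,190,150,200)),('top',ims[1],(385,160,150,120))):
        im=cv2.imread(f'pics/{f}.png')[y0:y0+h,x0:x0+w]; k=600//h if c=='scene' else 3; k=3 if c=='scene' else 2.6
        k=2.65; im=cv2.resize(im,None,fx=k,fy=k,interpolation=cv2.INTER_CUBIC)
        def ln(P,col):
            kk=env.camera_params(c); P=np.array(P); q=(P-kk['eye'])@np.array(kk['rotation'])
            u=np.c_[kk['fx']*q[:,0]/q[:,2]+kk['cx']-x0+.5,kk['fy']*q[:,1]/q[:,2]+kk['cy']-y0+.5]*k
            cv2.polylines(im,[u.round().astype(int)],False,col,1,cv2.LINE_AA)
        M=lambda L:[o+R@(np.array(a)/1000) for a in L]
        ln(M([(-50,-50,0),(60,-50,0),(60,100,0),(-50,100,0),(-50,-50,0)]),(0,0,255))
        cir=lambda r,z:[(r*np.cos(t),r*np.sin(t),z) for t in np.linspace(0,6.28,40)]
        ln(M(cir(23,30.5)),(255,0,0)); ln(M(cir(9,134)),(0,255,0)); ln(M([(0,0,30),(0,0,134)]),(0,255,0))
        ln([o+R@hp(p[3],r) for r in(0,.04,.114)],(0,255,255))
        d=np.array([np.cos(p[2]),np.sin(p[2]),0]);l=np.array([-d[1],d[0],0]); e=np.array([p[0],p[1],.29])-.065*d
        ln([e+.058*l+.165*d,e+.058*l,e-.058*l,e-.058*l+.165*d],(255,0,255))
        t.append(im)
    H=max(i.shape[0] for i in t); t=[cv2.copyMakeBorder(i,0,H-i.shape[0],0,0,0) for i in t]
    cv2.imwrite(f'pics/{out}.png',np.hstack(t))
E
python3 -c "
from ov import *
ov([.5095,-.3566,-.4438,.101],'ov1')"
```

```text
(no output)
```

View pics/ov1.png

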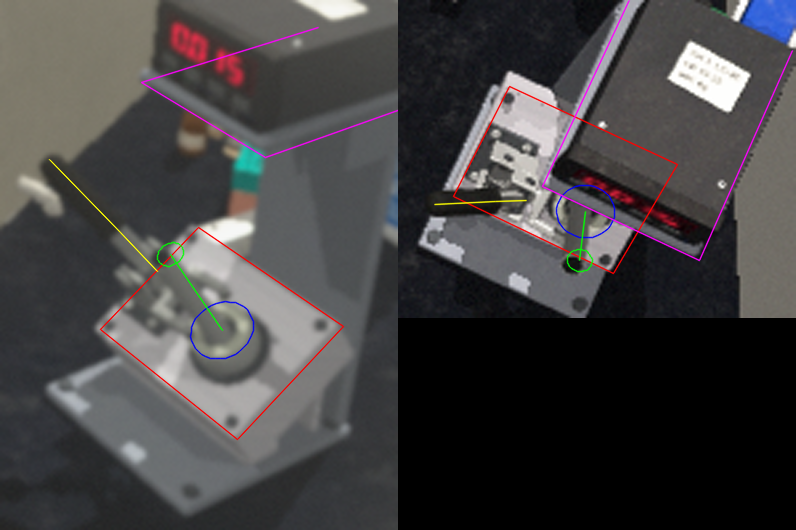

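```bash
python3 - <<'E'
import cv2,numpy as np
a=cv2.imread('pics/scene0.png')[265:345,405:475]; b=cv2.imread('pics/top0.png')[215:270,420:470]
a=cv2.resize(a,None,fx=6,fy=6,interpolation=2); b=cv2.resize(b,None,fx=6,fy=6,interpolation=2)
b=cv2.copyMakeBorder(b,0,480-330,0,0,0)
i=np.clip(np.hstack([a,b]).astype(float)*1.5,0,255).astype('uint8'); cv2.imwrite('pics/z.png',i)
E
```

```text
(no output)
```

View pics/z.png

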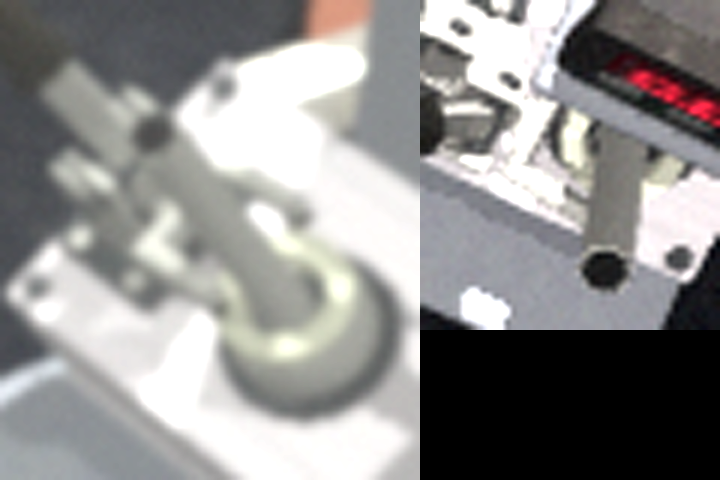

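```bash
python3 - <<'E'
from h import *
from scipy.optimize import least_squares
K={c:env.camera_params(c) for c in['scene','top']}
def pr(c,P):
    k=K[c]; q=np.array(k['rotation']).T@(P-k['eye']); return np.array([k['fx']*q[0]/q[2]+k['cx'],k['fy']*q[1]/q[2]+k['cy']])
def tri(a,b): return least_squares(lambda P:np.r_[pr('scene',P)-a,pr('top',P)-b],[.5,-.3,.1])
t=tri((430.5,286.7),(450.8,260.2)); print('tube end',t.x,t.fun.round(1))
t=tri((389.3,252.2),(398.6,236.2)); print('tip',t.x,t.fun.round(1))
m=lambda *a: np.array(a)/1000
obs=[('top',m(0,0,134),(450.8,260.2),2),('scene',m(0,0,134),(430.5,286.7),2),('scene',m(0,0,30.5),(453.3,314.2),2),
('top',m(-50,-50,0),(465.2,261.9),1),
('scene',m(60,100,0),(442.2,275.6),1),('scene',m(-50,100,0),(405.9,313.7),1),
('top','h',(398.6,236.2),1),('scene','h',(389.3,252.2),1)]
def shelf(p,s): 
    d=np.array([np.cos(p[2]),np.sin(p[2]),0]);l=np.array([-d[1],d[0],0]); return np.array([p[0],p[1],.29])-.065*d+s*.058*l
def res(p,full=False):
    o,R=frame(p); r=[w*(pr(c,o+R@(hp(p[3],.112) if isinstance(q,str) else q))-u) for c,q,u,w in obs]
    r+= [pr('top',shelf(p,1))-(439,228.6),pr('top',shelf(p,-1))-(497.9,256)]
    return np.array(r) if full else np.ravel(r)
s=least_squares(res,[.5,-.33,-.4,.1],loss='soft_l1',f_scale=2)
print(s.x,np.degrees(s.x[2])); print(res(s.x,True).round(1)); o,R=frame(s.x); print('model tube end',o+R@m(0,0,134),'tip',o+R@hp(s.x[3],.112))
# beaker: ellipse of rim from top image, bright rim: circle detection
im=cv2.imread('pics/top0.png')[205:275,165:240]; g=cv2.cvtColor(im,6)
_,th=cv2.threshold(cv2.GaussianBlur(g,(3,3),0),60,255,0)
n,lab,st,ce=cv2.connectedComponentsWithStats(th); i=lab[240-205,203-165]; i=1+np.argmax(st[1:,4]); print(st[1:],i)
E
```

```text
tube end [ 0.4352515  -0.31971589  0.18813238] [-0.1  0.   0.1 -0. ]
tip [ 0.47990254 -0.21453211  0.20258689] [-0.1  0.   0.1 -0.1]
[ 0.50693968 -0.35531276 -0.45366075  0.09029532] -25.99284620128525
[[ 2.4 -2.9]
 [ 3.3 -2.2]
 [-2.9  0.2]
 [-0.3  1.7]
 [ 1.3 -0.1]
 [ 0.5  0.2]
 [-0.3  1.1]
 [-1.5 -2. ]
 [-0.9  2.1]
 [-0.9  3.2]]
model tube end [ 0.43785485 -0.32162851  0.18976637] tip [ 0.47641759 -0.2130255   0.20823828]
[[   0    0   14    5   41]
 [  14   10   49   47 1758]
 [   0   52    1    2    2]] 2
```

```bash
cat >> h.py <<'E'
from scipy.spatial.transform import Rotation as Ro
P0=[.506,-.3545,-.454,.1]
O,RM=frame(P0)
RT=np.c_[RM[:,1],RM[:,0],-RM[:,2]]
def delta(T,R=None,n=5):
    s=env.read_state(); sh=(np.array(T)-s['ee_pos'])*100
    rv=np.degrees(Ro.from_matrix((RT if R is None else R)@s['tcp_rot'].T).as_rotvec())
    print('shift cm',sh.round(2),'rot',rv.round(1),'target',np.round(T,4),'| per row',(sh/n).round(2),(rv/n).round(2))
def man(x,y,z): return O+RM@(np.array([x,y,z])/1000)
E
python3 - <<'E'
from h import *
from scipy.optimize import least_squares
K=env.camera_params('top'); A=np.linspace(0,2*np.pi,200)
def bb(p):
    P=np.vstack([np.c_[p[0]+r*np.cos(A),p[1]+r*np.sin(A),0*A+z] for r,z in((.048,.085),(.046,0))])
    q=(P-K['eye'])@np.array(K['rotation']); u=np.c_[K['fx']*q[:,0]/q[:,2]+K['cx'],K['fy']*q[:,1]/q[:,2]+K['cy']]
    return np.r_[u.min(0),u.max(0)]
s=least_squares(lambda p:bb(p)-np.array([179,215,227.5,261.5]),[.49,.21]); print('beaker',s.x,s.fun.round(1))
e=np.radians(60)-.1
print('over handle:'); delta(man(0,75,190))
print('contact',man(0,79.6,141+25))
E
```

```text
beaker [0.49742214 0.21326196] [-0.3 -0.1  0.4  0.1]
over handle:
shift cm [ 23.95 -72.41  -2.07] rot [ 13.8 -36.6 -90.2] target [ 0.441  -0.2393  0.2356] | per row [  4.79 -14.48  -0.41] [  2.76  -7.31 -18.05]
contact [ 0.45534114 -0.2412062   0.21597924]
```

```bash
python3 -m creep '[[[3,-4,1],[0,0,-6],0],[[3,-5,1],[0,0,-6],0],[[3,-5,1],[0,0,-6],0],[[3,-5,1],[0,0,-6],0],[[3,-5,0],[0,0,-6],0]]' 30; python3 -m creep '[[[1.5,-5,0],[1.5,-4,-6],0],[[1,-5,0],[1.5,-4,-6],0],[[1,-5,0],[1.5,-4,-6],0],[[0.5,-5,0],[1.5,-4,-6],0],[[0.5,-5,0],[1.5,-4,-6],0]]'; python3 -c "
from h import *
delta(man(0,72,205))"
```

```text
time: 1.62
ee_pos: [0.3523, 0.2432, 0.2972]
tcp_rot: [[-0.605, 0.796, 0.002], [0.796, 0.605, 0.001], [-0.001, 0.002, -1.0]]
force: [1.1, 1.2, -0.8]
opening: 0.0001
grip_force: 0.0
time: 2.25
ee_pos: [0.3963, -0.0068, 0.2966]
tcp_rot: [[-0.118, 0.925, 0.362], [0.993, 0.114, 0.032], [-0.011, 0.363, -0.932]]
force: [0.5, 0.3, 0.1]
opening: 0.0
grip_force: 0.0
shift cm [  3.56 -23.14  -4.87] rot [ -1.7 -13.8 -32.5] target [ 0.4319 -0.2382  0.2479] | per row [ 0.71 -4.63 -0.97] [-0.34 -2.76 -6.51]
```

```bash
python3 -m creep '[[[0.7,-4.6,-1],[-0.3,-2.8,-6.5],0],[[0.7,-4.6,-1],[-0.3,-2.8,-6.5],0],[[0.7,-4.6,-1],[-0.3,-2.8,-6.5],0],[[0.7,-4.6,-1],[-0.3,-2.8,-6.5],0],[[0.7,-4.6,-0.9],[-0.3,-2.8,-6.5],0]]'; python3 - <<'E'
from h import *
delta(man(0,76,166+4))
th=.1
for e in [55,45,35,25,15,8,3,0]:
    a=np.radians(e); y=50+85*np.cos(a)-10*np.sin(a)-11*min(1,e/15); z=65+85*np.sin(a)+10*np.cos(a)+25
    print(e,round(y),round(z),man(0,y,z).round(4))
snap('scene','s1');snap('top','t1')
from ov import ov
ov(P0,'ov2',('s1','t1'))
E
```

```text
time: 2.88
ee_pos: [0.4313, -0.2369, 0.2472]
tcp_rot: [[0.438, 0.735, 0.518], [0.899, -0.36, -0.249], [0.003, 0.575, -0.818]]
force: [1.6, 0.2, 0.7]
opening: 0.0
grip_force: 0.0
shift cm [ 2.04 -0.66 -2.79] rot [-0.1  0.2 -0. ] target [ 0.4517 -0.2434  0.2193] | per row [ 0.41 -0.13 -0.56] [-0.03  0.03 -0.  ]
55 80 165 [ 0.4557 -0.2414  0.2155]
45 92 157 [ 0.4653 -0.2323  0.2088]
35 103 147 [ 0.4754 -0.2251  0.2004]
25 112 135 [ 0.4855 -0.2201  0.1906]
15 119 122 [ 0.4953 -0.2174  0.1797]
8 127 112 [ 0.5041 -0.2123  0.1715]
3 132 104 [ 0.5101 -0.2095  0.1655]
0 135 100 [ 0.5137 -0.208   0.1619]
```

View pics/ov2.png

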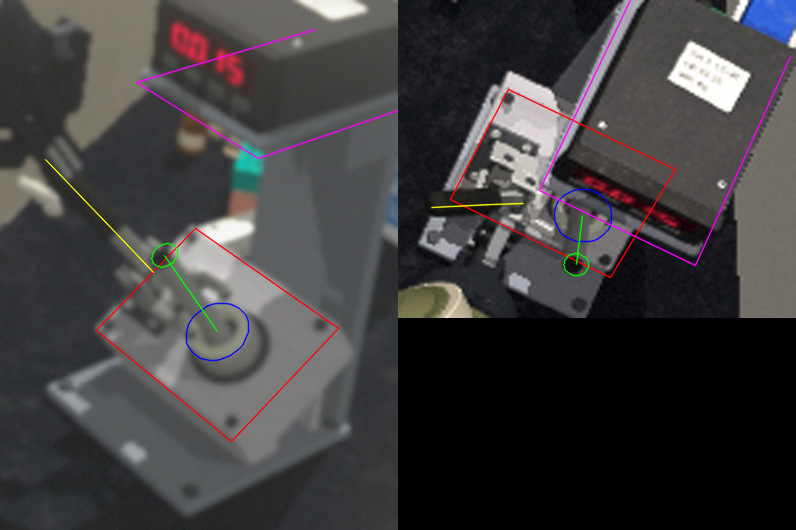

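```bash
python3 -m creep '[[[0.5,-0.1,-0.7],[0,0,0],0],[[0.5,-0.1,-0.7],[0,0,0],0],[[0.5,-0.1,-0.7],[0,0,0],0],[[0.5,-0.1,-0.6],[0,0,0],0],[[0.4,0,-0.5],[0,0,0],0]]' ; python3 -m creep '[[[0.5,0.5,-0.3],[0,0,0],0],[[0.5,0.5,-0.4],[0,0,0],0],[[0,0,0],[0,0,0],0],[[0,0,0],[0,0,0],0],[[0,0,0],[0,0,0],0]]'
```

```text
time: 3.6
ee_pos: [0.4558, -0.239, 0.2149]
tcp_rot: [[0.434, 0.738, 0.517], [0.901, -0.357, -0.246], [0.003, 0.573, -0.82]]
force: [0.1, 0.3, -0.1]
opening: 0.0002
grip_force: 0.0
time: 4.22
ee_pos: [0.4654, -0.2293, 0.2085]
tcp_rot: [[0.434, 0.737, 0.518], [0.901, -0.358, -0.247], [0.003, 0.573, -0.819]]
force: [0.5, 0.0, 0.3]
opening: -0.0
grip_force: 0.0
```

```bash
cat > hd.py <<'E'
from h import *
for c in ['scene','top']:
    snap(c,c+'h')
    for l in ['handle_grip','clamp_handle']:
        for d in env.boxes_of(c,l)[:1]:
            w=world(c,d['at']); q=RM.T@(w-O)*1000; print(c,l,round(d['score'],2),w.round(3),'man',q.round(),'angle',np.degrees(np.arctan2(q[2]-65,q[1]-50)).round(1))
E
python3 hd.py
```

```text
scene handle_grip 0.86 [ 0.489 -0.262  0.161] man [ 0. 75. 98.] angle 53.0
scene clamp_handle 0.86 [ 0.487 -0.265  0.161] man [ 0. 72. 99.] angle 56.8
top handle_grip 0.72 [0.5   0.227 0.026] man [-245.  519.  105.] angle 4.9
top clamp_handle 0.73 [0.497 0.225 0.026] man [-246.  517.  106.] angle 5.0
```

```bash
python3 -m creep '[[[0.5,0.3,-0.4],[0,0,0],0],[[0.5,0.3,-0.4],[0,0,0],0],[[0.5,0.3,-0.5],[0,0,0],0],[[0.5,0.2,-0.5],[0,0,0],0],[[0,0,0],[0,0,0],0]]'; python3 hd.py; python3 -c "
import cv2,numpy as np
a=cv2.imread('pics/sceneh.png')[200:350,360:500];b=cv2.imread('pics/toph.png')[190:290,380:480]
b=cv2.resize(b,(400,400),interpolation=2);a=cv2.resize(a,(373,400),interpolation=2);cv2.imwrite('pics/v8.png',np.hstack([a,b]))"
```

```text
time: 5.15
ee_pos: [0.4857, -0.2179, 0.1898]
tcp_rot: [[0.434, 0.738, 0.517], [0.901, -0.357, -0.246], [0.003, 0.573, -0.82]]
force: [-1.0, 0.9, 1.7]
opening: 0.0
grip_force: 0.4
scene handle_grip 0.66 [ 0.499 -0.256  0.15 ] man [-0. 86. 86.] angle 30.3
scene clamp_handle 0.58 [ 0.495 -0.261  0.149] man [-2. 79. 86.] angle 35.4
top handle_grip 0.55 [ 0.506 -0.248  0.165] man [10. 96. 96.] angle 34.3
top clamp_handle 0.79 [ 0.501 -0.249  0.162] man [ 6. 93. 96.] angle 36.3
```

View pics/v8.png

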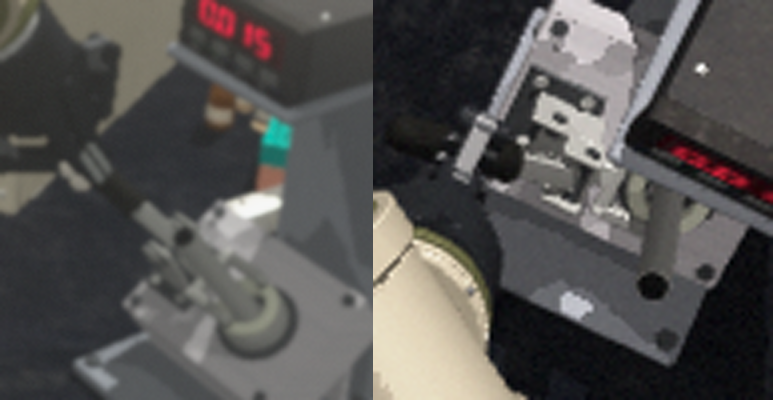

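The handle is going down (about 30–35° left), fingers lying across the grip's middle in both views. I keep following the arc.

```bash
python3 -m creep '[[[0.5,0.15,-0.5],[0,0,0],0],[[0.5,0.15,-0.6],[0,0,0],0],[[0.5,0.2,-0.5],[0,0,0],0],[[0.4,0.2,-0.4],[0,0,0],0],[[0,0,0],[0,0,0],0]]'; python3 -m creep '[[[0.3,0.1,-0.3],[0,0,0],0],[[0.3,0.1,-0.3],[0,0,0],0],[[0.3,0.1,-0.3],[0,0,0],0],[[0,0,0],[0,0,0],0],[[0,0,0],[0,0,0],0]]'; python3 -c "
from h import *
p=env.read_state()['ee_pos']; print((RM.T@(p-O)*1000).round(1))"
```

```text
time: 6.08
ee_pos: [0.5046, -0.2108, 0.1697]
tcp_rot: [[0.434, 0.738, 0.517], [0.901, -0.357, -0.246], [0.003, 0.572, -0.82]]
force: [-0.3, 0.3, 0.0]
opening: 0.0001
grip_force: 0.0
time: 6.7
ee_pos: [0.5135, -0.2082, 0.1613]
tcp_rot: [[0.434, 0.737, 0.517], [0.901, -0.357, -0.247], [0.003, 0.573, -0.819]]
force: [0.4, -0.3, 0.6]
opening: -0.0001
grip_force: 0.0
[ -0.4 134.8  99.6]
```

```bash
python3 -m creep '[[[0.1,0,-0.15],[0,0,0],0],[[0.1,0,-0.15],[0,0,0],0],[[0,0,0],[0,0,0],0],[[0,0,0],[0,0,0],0],[[0,0,0],[0,0,0],0]]'; python3 hd.py
```

```text
time: 7.32
ee_pos: [0.5148, -0.2084, 0.1602]
tcp_rot: [[0.434, 0.737, 0.519], [0.901, -0.356, -0.248], [0.002, 0.575, -0.818]]
force: [-31.1, 7.4, 30.3]
opening: -0.0001
grip_force: 21.1
scene handle_grip 0.64 [ 0.51  -0.252  0.135] man [-2. 94. 69.] angle 5.4
scene clamp_handle 0.69 [ 0.508 -0.255  0.136] man [-3. 90. 70.] angle 7.1
top handle_grip 0.65 [ 0.518 -0.246  0.143] man [  6. 102.  73.] angle 8.9
top clamp_handle 0.87 [ 0.513 -0.25   0.141] man [ 3. 97. 72.] angle 9.0
```

```bash
python3 -m creep '[[[-0.5,0.25,0.8],[0,0,0],0],[[-1,0.5,1.6],[0,0,0],0],[[-1.5,0.75,2.4],[0,0,0],0],[[-1.5,0.75,2.4],[0,0,0],0],[[-1.5,0.75,2.4],[0,0,0],0]]';python3 -m creep '[[[-1,-1,0.8],[0,0,0],0],[[-1.5,-3,0],[0,0,0],0],[[-1.5,-3,0],[0,0,0],0],[[0,0,0],[0,0,0],0],[[0,0,0],[0,0,0],0]]'; python3 hd.py; python3 - <<'E'
from h import *
print('tube end model',man(0,0,134))
print(RM.T@(np.array([.4353,-.3197,.1881])-O)*1000)
for l in ['ring_top','tube_center']:
    for d in env.boxes_of('scene',l)[:1]+env.boxes_of('top',l)[:1]: print(l,d['score'],(RM.T@(world('scene',d['at'])-O)*1000).round(),(RM.T@(world('top',d['at'])-O)*1000).round())
delta(man(0,0,180))
a=cv2.imread('pics/sceneh.png')[210:370,370:510];b=cv2.imread('pics/toph.png')[190:290,380:480]
b=cv2.resize(b,(400,400),interpolation=2);a=cv2.resize(a,(400,457),interpolation=2)[:457];b=cv2.copyMakeBorder(b,0,57,0,0,0);cv2.imwrite('pics/v9.png',np.hstack([a,b]))
E
```

```text
time: 8.25
ee_pos: [0.4549, -0.1779, 0.2551]
tcp_rot: [[0.434, 0.737, 0.517], [0.901, -0.358, -0.247], [0.003, 0.573, -0.819]]
force: [-0.1, 0.7, -0.0]
opening: 0.0001
grip_force: 0.0
time: 8.88
ee_pos: [0.4155, -0.2478, 0.2622]
tcp_rot: [[0.434, 0.737, 0.517], [0.901, -0.358, -0.246], [0.003, 0.573, -0.82]]
force: [1.0, -0.6, -0.6]
opening: -0.0002
grip_force: 0.0
scene handle_grip 0.78 [ 0.514 -0.242  0.136] man [ -3. 105.  70.] angle 5.6
scene clamp_handle 0.97 [ 0.512 -0.244  0.136] man [ -3. 102.  70.] angle 6.0
top handle_grip 0.57 [ 0.523 -0.235  0.143] man [  6. 114.  73.] angle 7.1
top clamp_handle 0.77 [ 0.523 -0.236  0.141] man [  4. 114.  71.] angle 5.5
tube end model [ 0.4369266  -0.32079232  0.18976637]
[ -2.54566196   0.26829843 133.74822474]
ring_top 0.72 [ 4. -7. 27.] [-123.  -26.  117.]
tube_center 0.72 [-232.  486.  130.] [-331.  468.  -31.]
tube_center 0.62 [-147.  217.  105.] [-234.  232.   90.]
shift cm [-0.23 -6.12 -3.48] rot [-0.2  0.1 -0.3] target [ 0.4132 -0.3092  0.2274] | per row [-0.05 -1.22 -0.7 ] [-0.04  0.01 -0.06]
```

View pics/v9.png

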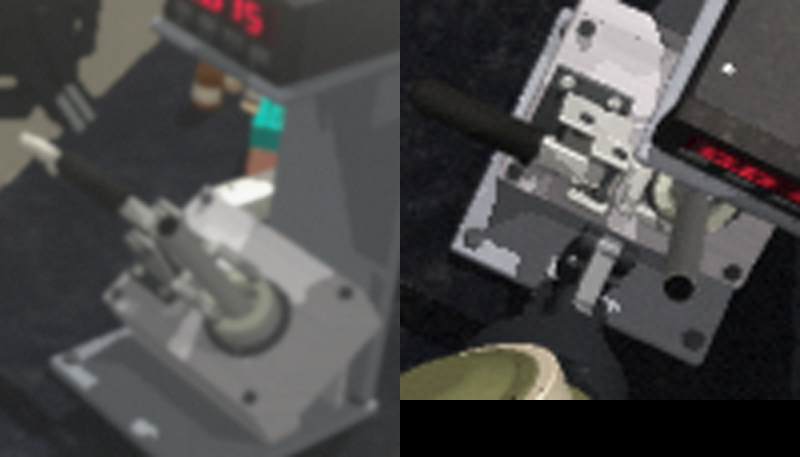

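```bash
python3 -m creep '[[[-0.6,-1.2,0],[0,0,0],50],[[-0.6,-1.2,0],[0,0,0],50],[[-0.6,-1.2,0],[0,0,0],50],[[-0.65,-1.35,0],[0,0,0],50],[[0,0,0],[0,0,0],50]]' 30;python3 -m creep '[[[1.03,-0.5,-1.64],[0,0,0],50],[[1.03,-0.5,-1.64],[0,0,0],50],[[0,0,0],[0,0,0],50],[[0,0,0],[0,0,0],50],[[0,0,0],[0,0,0],50]]'; python3 - <<'E'
from h import *
delta(man(-1.5,0,118))
p=env.read_state()['ee_pos']; print((RM.T@(p-O)*1000).round(1))
im=snap('top','t10'); s=snap('scene','s10')
a=s[210:370,370:510];b=im[190:290,380:480]
b=cv2.resize(b,(400,400),interpolation=2);a=cv2.resize(a,(400,457),interpolation=2);b=cv2.copyMakeBorder(b,0,57,0,0,0);cv2.imwrite('pics/v10.png',np.hstack([a,b])[:,:,::-1])
E
```

```text
time: 10.0
ee_pos: [0.3907, -0.2982, 0.2622]
tcp_rot: [[0.436, 0.737, 0.517], [0.9, -0.359, -0.247], [0.003, 0.573, -0.819]]
force: [0.7, -0.3, -0.1]
opening: 0.0426
grip_force: 0.0
time: 10.62
ee_pos: [0.4115, -0.3077, 0.2303]
tcp_rot: [[0.434, 0.737, 0.518], [0.901, -0.357, -0.247], [0.002, 0.574, -0.819]]
force: [-0.3, 0.5, -0.1]
opening: 0.0426
grip_force: 0.0
shift cm [ 3.26 -1.66 -5.45] rot [-0.1  0.1 -0.3] target [ 0.4441 -0.3243  0.1758] | per row [ 0.65 -0.33 -1.09] [-0.02  0.02 -0.05]
[ -0.2   0.7 183.6]
```

```bash
python3 -m creep '[[[0.65,-0.33,-1.1],[0,0,0],50],[[0.65,-0.33,-1.1],[0,0,0],50],[[0.65,-0.33,-1.1],[0,0,0],50],[[0.65,-0.33,-1.1],[0,0,0],50],[[0.65,-0.33,-1.05],[0,0,0],50]]';python3 -m creep '[[[0,0,0],[0,0,0],21],[[0,0,0],[0,0,0],15],[[0,0,0],[0,0,0],15],[[0,0,0],[0,0,0],15],[[0,0,0],[0,0,0],15]]' 30;python3 - <<'E'
from h import *
s=env.read_state();print((RM.T@(s['ee_pos']-O)*1000).round(1),'F man',(RM.T@s['force']).round(1),s['moment'].round(2))
E
```

```text
time: 11.35
ee_pos: [0.4445, -0.3243, 0.174]
tcp_rot: [[0.434, 0.738, 0.517], [0.901, -0.358, -0.246], [0.003, 0.573, -0.82]]
force: [0.9, -0.0, 0.6]
opening: 0.0429
grip_force: 0.0
time: 11.98
ee_pos: [0.4442, -0.3245, 0.1756]
tcp_rot: [[0.435, 0.737, 0.518], [0.901, -0.357, -0.248], [0.003, 0.574, -0.819]]
force: [3.5, -1.2, 2.0]
opening: 0.0172
grip_force: 29.9
[-1.500e+00 -1.000e-01  1.177e+02] F man [ 4.1  0.5 -0.5] [-0.25 -0.68  0.04]
```

```bash
python3 -m creep '[[[0.05,-0.02,0.04],[0,0,0],15],[[-0.26,0.13,0.41],[0,0,0],15],[[-0.26,0.13,0.41],[0,0,0],15],[[-0.26,0.13,0.41],[0,0,0],15],[[0,0,0],[0,0,0],15]]' 45;python3 - <<'E'
from h import *
s=env.read_state();print((RM.T@(s['ee_pos']-O)*1000).round(1),'F man',(RM.T@s['force']).round(1),s['moment'].round(2))
E
```

```text
time: 12.6
ee_pos: [0.4366, -0.3205, 0.1881]
tcp_rot: [[0.434, 0.737, 0.518], [0.901, -0.357, -0.247], [0.003, 0.574, -0.819]]
force: [1.8, 0.3, 2.0]
opening: 0.0169
grip_force: 44.2
[-1.300e+00  1.000e-01  1.329e+02] F man [2.4 1.1 0.8] [-0.19 -0.37 -0.  ]
```

```bash
python3 -m creep '[[[-0.77,0.38,1.23],[0,0,0],15],[[-0.77,0.38,1.23],[0,0,0],15],[[-0.77,0.38,1.23],[0,0,0],15],[[-0.77,0.38,1.23],[0,0,0],15],[[-0.77,0.38,1.23],[0,0,0],15]]';python3 -m creep '[[[-0.77,0.38,1.23],[0,0,0],15],[[-1.03,0.5,1.64],[0,0,0],15],[[-1.03,0.5,1.64],[0,0,0],15],[[-1.03,0.5,1.64],[0,0,0],15],[[0,0,0],[0,0,0],15]]';python3 - <<'E'
from h import *
s=env.read_state();print((RM.T@(s['ee_pos']-O)*1000).round(1),'F man',(RM.T@s['force']).round(1),s['moment'].round(2))
for c in ['scene','top']:
    snap(c,c+'d')
    for d in env.boxes_of(c,'tube_center')[:2]: print(c,round(d['score'],2),(RM.T@(world(c,d['at'])-O)*1000).round())
E
python3 hd.py
```

```text
time: 13.22
ee_pos: [0.3976, -0.3011, 0.2499]
tcp_rot: [[0.434, 0.737, 0.517], [0.901, -0.358, -0.246], [0.003, 0.573, -0.82]]
force: [0.3, -0.3, -1.0]
opening: 0.0171
grip_force: 44.3
time: 13.85
ee_pos: [0.3593, -0.2828, 0.312]
tcp_rot: [[0.435, 0.736, 0.518], [0.9, -0.357, -0.249], [0.001, 0.575, -0.818]]
force: [-0.2, 0.1, -1.6]
opening: 0.017
grip_force: 44.4
[-7.000e-01  1.000e-01  2.837e+02] F man [-1.1  0.  -1.2] [ 0.18  0.3  -0.  ]
scene 0.68 [ -5.  -4. 222.]
scene 0.34 [-229.  483.  126.]
top 0.47 [  6.   8. 188.]
scene handle_grip 0.78 [ 0.513 -0.248  0.14 ] man [ 1. 99. 72.] angle 8.3
scene clamp_handle 0.59 [ 0.512 -0.251  0.138] man [ 0. 96. 70.] angle 6.2
top handle_grip 0.59 [ 0.524 -0.236  0.144] man [  7. 114.  72.] angle 6.7
top clamp_handle 0.69 [ 0.52  -0.236  0.138] man [  1. 112.  70.] angle 4.7
```

```bash
python3 - <<'E'
from h import *
a=np.radians(35);R=np.c_[[-np.sin(a),np.cos(a),0],[np.cos(a),np.sin(a),0],[0,0,-1]]
delta([.4975,.213,.32],R,12)
E
```

```text
shift cm [13.78 49.56  0.96] rot [-3.2 36.5 58.8] target [0.4975 0.213  0.32  ] | per row [1.15 4.13 0.08] [-0.26  3.04  4.9 ]
```

```bash
python3 -m creep '[[[0.5,2,0.5],[-0.2,2.4,3.9],15],[[0.9,3.5,0.4],[-0.2,2.4,3.9],15],[[0.9,3.5,0],[-0.2,2.4,3.9],15],[[0.9,3.5,0],[-0.2,2.4,3.9],15],[[0.9,3.5,0],[-0.2,2.4,3.9],15]]';python3 -m creep '[[[0.9,3.5,0],[-0.2,2.4,3.9],15],[[0.9,3.5,0],[-0.2,2.4,3.9],15],[[0.9,3.5,0],[-0.2,2.4,3.9],15],[[0.9,3.5,0],[-0.2,2.4,3.9],15],[[0.9,3.5,0],[-0.2,2.4,3.9],15]]';python3 -m creep '[[[0.9,3.5,0],[-0.2,2.4,3.9],15],[[0.9,3.5,0],[-0.2,2.4,3.9],15],[[0.9,3.5,0],[-0.2,2.4,3.9],15],[[0.9,3,0],[-0.2,2.4,3.9],15],[[0.5,1,0],[-0.2,2.4,3.9],15]]'; python3 - <<'E'
from h import *
a=np.radians(35);R=np.c_[[-np.sin(a),np.cos(a),0],[np.cos(a),np.sin(a),0],[0,0,-1]]
delta([.4975,.213,.28],R,3)
E
```

```text
time: 14.98
ee_pos: [0.4008, -0.1216, 0.3198]
tcp_rot: [[0.099, 0.914, 0.393], [0.993, -0.062, -0.104], [-0.071, 0.401, -0.913]]
force: [0.4, -0.4, -1.6]
opening: 0.0174
grip_force: 44.2
time: 15.6
ee_pos: [0.4459, 0.0536, 0.3197]
tcp_rot: [[-0.254, 0.943, 0.213], [0.964, 0.264, -0.016], [-0.071, 0.202, -0.977]]
force: [0.4, -0.6, -1.5]
opening: 0.0172
grip_force: 44.1
time: 16.23
ee_pos: [0.4869, 0.199, 0.3192]
tcp_rot: [[-0.571, 0.821, 0.005], [0.821, 0.571, 0.005], [0.001, 0.007, -1.0]]
force: [0.1, 0.2, -1.2]
opening: 0.0167
grip_force: 44.2
shift cm [ 1.06  1.4  -3.92] rot [-0.3  0.3  0.1] target [0.4975 0.213  0.28  ] | per row [ 0.35  0.47 -1.31] [-0.09  0.09  0.05]
```

```bash
python3 -m creep '[[[0.35,0.45,-1],[0,0,0],15],[[0.35,0.45,-1],[0,0,0],15],[[0.35,0.45,-1],[0,0,0],15],[[0,0,0],[0,0,0],15],[[0,0,0],[0,0,0],15]]'; python3 - <<'E'
from h import *
t=snap('top','t11'); s=snap('scene','s11')
b=t[170:290,130:250]; a=s[170:300,170:290]
p=env.read_state()['ee_pos']; f=p+[0,0,-.154]; print('foot px',pix('scene',f),pix('top',f), 'beaker rim centre px',pix('scene',[.4975,.213,.085]),pix('top',[.4975,.213,.085]),p)
a=cv2.resize(a,(400,433),interpolation=2);b=cv2.copyMakeBorder(cv2.resize(b,(400,400),interpolation=2),0,33,0,0,0);cv2.imwrite('pics/v11.png',np.hstack([a,b])[:,:,::-1])
E
```

```text
time: 16.85
ee_pos: [0.4972, 0.2107, 0.29]
tcp_rot: [[-0.568, 0.823, 0.007], [0.823, 0.568, 0.004], [-0.001, 0.009, -1.0]]
force: [0.3, 0.7, -1.6]
opening: 0.0168
grip_force: 44.2
foot px [225, 222] [195, 231] beaker rim centre px [226, 241] [200, 236] [0.49721749 0.21068083 0.29016828]
```

View pics/v11.png

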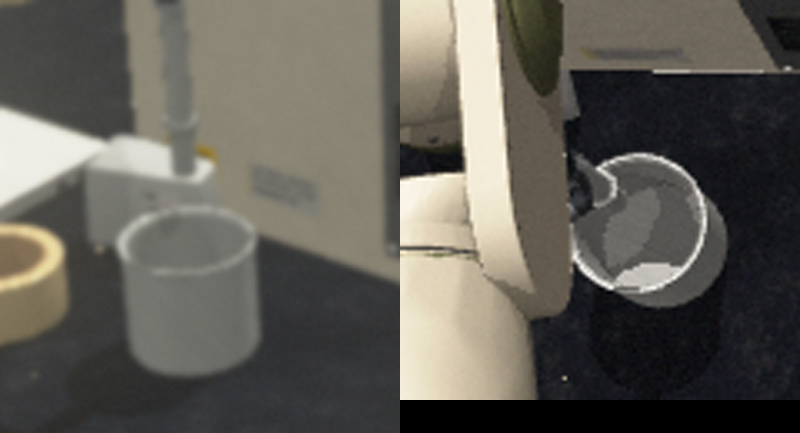

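Scene view: the tube's foot at pixel (225,222), rim centre at (226,242) – both as predicted; the tube hangs upright over the beaker's middle.

```bash
python3 -m creep '[[[0,0.1,-2.4],[0,0,0],15],[[0,0.1,-2.4],[0,0,0],15],[[0,0,-2.4],[0,0,0],15],[[0,0,-2.4],[0,0,0],15],[[0,0,-2],[0,0,0],15]]' && python3 -m creep '[[[0,0,-0.4],[0,0,0],15],[[0,0,-0.3],[0,0,0],15],[[0,0,-0.3],[0,0,0],15],[[0,0,-0.2],[0,0,0],15],[[0,0,0],[0,0,0],15]]'
```

```text
time: 17.58
ee_pos: [0.4971, 0.2127, 0.1732]
tcp_rot: [[-0.568, 0.823, 0.007], [0.823, 0.568, 0.004], [-0.0, 0.008, -1.0]]
force: [0.5, -0.6, -1.6]
opening: 0.0172
grip_force: 44.3
time: 18.2
ee_pos: [0.4972, 0.2128, 0.1618]
tcp_rot: [[-0.568, 0.823, 0.007], [0.823, 0.568, 0.004], [-0.0, 0.008, -1.0]]
force: [-0.7, 0.3, -0.9]
opening: 0.0169
grip_force: 44.3
```

```bash
python3 -m creep '[[[0,0,-0.1],[0,0.4,0],15],[[0,0,-0.1],[0,0,0],15],[[0,0,-0.1],[0,0,0],15],[[0,0,0],[0,0,0],15],[[0,0,0],[0,0,0],15]]'; python3 -m creep '[[[0,0,-0.1],[0,0,0],15],[[0,0,0],[0,0,0],15],[[0,0,0],[0,0,0],15],[[0,0,0],[0,0,0],15],[[0,0,0],[0,0,0],15]]'
```

```text
time: 18.82
ee_pos: [0.4972, 0.2128, 0.1587]
tcp_rot: [[-0.568, 0.823, -0.0], [0.823, 0.568, 0.004], [0.004, 0.002, -1.0]]
force: [0.3, -0.2, -0.7]
opening: 0.0169
grip_force: 44.3
time: 19.45
ee_pos: [0.4974, 0.2129, 0.1582]
tcp_rot: [[-0.568, 0.823, 0.001], [0.823, 0.568, 0.004], [0.003, 0.003, -1.0]]
force: [-0.1, 0.4, 6.6]
opening: 0.0165
grip_force: 44.7
```

```bash
python3 -m creep '[[[0,0,0],[0,0,0],20],[[0,0,0],[0,0,0],24],[[0,0,0],[0,0,0],30],[[0,0,0],[0,0,0],40],[[0,0,0],[0,0,0],50]]' 20; python3 -m creep '[[[0,0,0],[0,0,0],60],[[0,0,0],[0,0,0],60],[[0,0,0.5],[0,0,0],60],[[0,0,1],[0,0,0],60],[[0,0,1.5],[0,0,0],60]]'; python3 -m creep '[[[0,0,2],[0,0,0],60],[[0,0,3],[0,0,0],60],[[0,0,3],[0,0,0],60],[[-1,0,3],[0,0,0],60],[[-2,0,2],[0,0,0],60]]'; python3 -m creep '[[[-4,0,1],[0,0,0],60],[[-4,0,0],[0,0,0],60],[[-4,0,0],[0,0,0],60],[[0,0,0],[0,0,0],60],[[0,0,0],[0,0,0],60]]'; python3 - <<'E'
from h import *
for c in ['scene','top']:
    snap(c,c+'f')
    for l in ['tube_center','beaker','timer','weight_0','clamp_handle']:
        for d in env.boxes_of(c,l)[:1]: print(c,l,round(d['score'],2),world(c,d['at']).round(3))
s=cv2.imread('pics/scenef.png')[100:400,170:520]; cv2.imwrite('pics/v12.png',cv2.resize(s,None,fx=2,fy=2,interpolation=2))
print(env.read_state()['time'])
E
```

```text
time: 20.08
ee_pos: [0.4971, 0.2128, 0.1576]
tcp_rot: [[-0.568, 0.823, -0.0], [0.823, 0.568, 0.004], [0.004, 0.002, -1.0]]
force: [0.5, 1.3, 0.1]
opening: 0.0427
grip_force: 0.0
time: 20.7
ee_pos: [0.4971, 0.2128, 0.1886]
tcp_rot: [[-0.568, 0.823, -0.0], [0.823, 0.568, 0.004], [0.004, 0.002, -1.0]]
force: [0.3, -0.3, 0.5]
opening: 0.0513
grip_force: 0.0
time: 21.32
ee_pos: [0.4671, 0.2127, 0.32]
tcp_rot: [[-0.568, 0.823, 0.002], [0.823, 0.568, 0.005], [0.003, 0.005, -1.0]]
force: [-0.6, 0.0, 0.4]
opening: 0.0511
grip_force: 0.0
time: 21.95
ee_pos: [0.3476, 0.2128, 0.3284]
tcp_rot: [[-0.568, 0.823, 0.001], [0.823, 0.568, 0.005], [0.003, 0.004, -1.0]]
force: [-0.1, -0.3, -0.1]
opening: 0.0514
grip_force: 0.0
scene tube_center 0.54 [0.491 0.209 0.123]
scene beaker 0.86 [0.479 0.191 0.053]
scene timer 0.59 [ 0.382 -0.049  0.014]
scene weight_0 0.55 [ 0.582 -0.013  0.03 ]
scene clamp_handle 0.95 [ 0.507 -0.254  0.135]
top tube_center 0.83 [0.492 0.214 0.122]
top beaker 0.8 [0.495 0.218 0.029]
top timer 0.69 [ 0.391 -0.04   0.02 ]
top weight_0 0.53 [ 0.595 -0.006  0.038]
top clamp_handle 0.82 [ 0.524 -0.237  0.138]
22.55
```

```bash
python3 -c "
from rig import env
print(env.finish_job())"
```

```text
the job is handed in; nothing more can be done
None
```

The tube is standing in the beaker and released. The last detections put the tube upright in the beaker, the clamp handle still down, and the timer and brass weight where they started; I handed the job in at about 22.6 s, and it returned no verdict.

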